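# Set the dust extractor's fan and hold its sprung shutter half open

## Robot

A 6-joint arm with a two-finger parallel gripper is mounted at the origin on the work surface. World frame = base frame: x ahead of the robot, y to its left, z up, the work surface at z = 0. Lengths are in mm, angles in rad, forces in N, time in s.
With the tool pointing down it reaches from about 350 to 875 mm from the base axis. Payload 4.2 kg.
Tool frame: the origin (TCP) lies on the mounting face of the last link; the fingertips stand 173 mm ahead of it and the grasp point (between the pads) lies 155 mm ahead of it; z points along the fingers, y is the line along which they close (so a half turn about z gives the same grasp; the last joint's range is limited). The gripper opens to 85 mm and grips with 20 to 120 N. Pads are 22 mm wide; open, the fingers measure 114 mm over their backs; the gripper's body (76 mm by 85 mm) begins 54 mm behind the grasp point. The pads swing forward as they close: fully open they stand 13 mm farther back than shut.
Start: joints at [-0.857, 0.385, 0.008, 0, -1.194, -0.259], TCP at [274.564, -561.44, 404.712] pointing down, gripper open.
Joint ranges: [-3.14, 3.14], [-1.21, 2.06], [-1.07, 1.41], [-3.16, 2.05], [-2.99, -0.16], [-3.1, 3.1]. Speed limits (rad/s): [2.79, 2.79, 3.14, 3.14, 3.14, 3.14].

## Interface

Orientations are given as a unit quaternion [w, x, y, z].
In Python, from workcell import get_obs, camera, finish_job gives the robot as it stands. The module is installed in compiled form; this text tells all that it offers.
- The arm moves only by the tool jog_arm, never from a script. Its argument "steps" is a list of rows, each an object with "slide": the shift along the tool's x, y, z in mm, a list of three; "angular": the turn, a rotation vector about the tool's x, y, z in rad, a list of three. In form: [{"slide": [tx, ty, tz], "angular": [wx, wy, wz]}, ...]. A call has 1 to 10 rows; each row shifts and turns the commanded pose from where the row before left it, along the tool's axes as they then stand; what a row does not reach is not made up. A row lasts 1/10 s, in which the tool goes at most 50 mm and 8.59 degrees, less where a joint would pass 70% of its speed; a pose out of reach is approached as far as the arm can. A call with a gripper value outside its range is refused whole. "jaw" is the finger opening in mm, from 0 to 85.4, set as the call begins (left out, the last holds). The fingers move at their own pace and stop on an object; "squeeze" is the grip in N (left out, the last holds). Time passes only in rows, so rows that do not move let the fingers close. It gives the time, the measured TCP pose, the force, the opening and the grip force at its end, in the units of the state.
- get_obs(): the state, without advancing time (a new reading comes with each control period).
- camera(name): name is "scene" or "top" or "wrist"; returns a dict with "pixels" (420x560x3 uint8, red, green, blue), "fx", "fy", "cx", "cy" (pixels), "rvec" (rotation vector, rad) and "tvec" (3), from world to camera coordinates, as OpenCV has them. Camera axes: x right, y down, z forward; pixel columns grow to the right and rows downward; lengths in mm; the calibration is good to about 2 mm. A picture is of the moment at which its call begins. There is no depth.
- finish_job(): hands the job in; it is judged then, once.
The state is a dict: "t": time; "joint_positions": joint angles; "qd": joint speeds; "joint_torque": joint torques, N m; "tcp_pos": TCP position; "tcp_rot": TCP orientation; "force": force on the tool from outside, world axes, zero at the start; "ft_torque": the same for the moment, N m; "gripper_width": finger opening in mm; "grip_force": force on a finger pad.
Only numpy, scipy, OpenCV 4.12 (cv2) and the standard library are available. Lean on these libraries where they do the work, as an engineer would, in place of code of your own. Each camera call takes 0.05 s, during which the arm holds its last target. There are 200 camera calls.

## Task

Turn the fan dial on the white controller box until its white pointer lines up with the red marker. Then take the orange handle on the grey dust-extraction box, slide the sprung shutter open to half its travel (handle level with the red lines on the rails), never beyond three quarters of the travel, and hold it steady there for two seconds. The shutter springs shut if let go, so finish while still holding it half open, with the dial still on the marker and everything else on the table left where it stands.

Things in the scene. Friction and masses are not known exactly. Their poses are not given: they have to be found in the camera images.
- controller: White fan-controller box, 150 x 150 x 85 mm high, fixed to the table, with the black dial in the middle of its grey top. Origin: centre of its underside; its z axis is up. The dial's axis is vertical, through the origin.
- dial (a joint): Angle of the black dial in rad, 0 to 5.0; grows clockwise seen from above. At angle t the pointer points along (-cos t, sin t) in the controller's frame. It turns lightly (0.05 N m friction) and stays where it is left. It starts 0.5 to 2.8 rad short (anticlockwise) of the red marker, so turn it clockwise.
- dial_grip (a point): Point to grip the dial: on its vertical axis, 122 mm above the table. The grip is an upright bar 46 mm long, 14 mm wide, lying along the pointer's line, top 129 mm above the table; round skirt of 30 mm radius at its foot, skirt's top 99 mm above the table. A white line on the bar's top and on the skirt shows the pointer's end.
- dial_tip (a point): Tip of the dial's white pointer, 36 mm from the dial's axis; turns with the dial.
- marker_tip (a point): Point 3 mm short of the inner end of the red marker, a 20 x 7 mm block lying on the controller's top beside the dial, pointing at the dial's axis; this point is 36 mm from the axis, just where the pointer's tip must come to. The marker cannot be moved; its place round the dial differs each time.
- extractor: Grey dust-extraction box, 200 (x) x 260 (y) x 100 mm high, fixed, its top intake covered by a steel shutter between two 10 mm high rails 126 mm apart. Origin: centre of its underside. The shutter opens along the box's own +y. Lines on the rails: black shut, red half, black fully open. A brass barrel 22 mm high lies across the top 95 mm to -y of the shut handle. May swap sides with the controller.
- shutter (a joint): Travel of the shutter in m: 0 shut, 0.080 fully open, 0.040 half. A spring pushes it shut: about 4 N at the start, 9 N at half, 14 N fully open. It shuts by itself when let go.
- shutter_grip (a point): Point to grip on the shutter's orange handle, in its middle, 137 mm above the table. The handle is an upright tab, 34 mm long across the travel (extractor's x), 16 mm thick along the travel (extractor's y), from 105 to 157 mm above the table; it moves with the shutter, whose top is 105 mm above the table.
- disc_a: Loose white bisque disc, 150 mm across, 12 mm thick, lying on the left of the table; leave alone.
- disc_b: Loose white bisque disc, 110 mm across, 12 mm thick, at the far side of the table; leave alone.
- disc_c: Loose white bisque disc, 150 mm across, 12 mm thick, on the right of the table; leave alone.
- glaze_jar: Loose green glaze jar, 72 mm across, 110 mm high, on the right; leave alone.
- cup: Loose white cup, 76 mm across, 85 mm high, on the left; leave alone.
- brush: Loose brush with a blue handle, 190 mm long, at the far side; leave alone.
- bowl: Loose white bowl, 110 mm across, 50 mm high, at the far side on the right; leave alone.
Not all that is in view belongs to the job. What is shaped like the controller but brown is not meant.

How it is judged (in metres and radians):
On the way, in this order (a step that is already met when the one before it is completed fails the run):
1. the dial's pointer stands at the red marker while the shutter is still shut (horizontal distance between dial_tip and marker_tip below 0.005 m and value of joint shutter below 0.006 m), for 0.3 s.
2. the fingers hold the shutter steady at half travel (value of joint shutter between 0.034 and 0.046 m and velocity of joint shutter between -0.01 and 0.01 m/s and contact force between the fingers and shutter above 3 N), for 1.5 s.
At the end, for the whole second after the job is handed in: The pointer's tip is within 5 mm (8 degrees) of the red marker's tip; the shutter is held by the fingers (contact over 3 N) between 34 and 46 mm of its 80 mm travel, still to 10 mm/s (all of step 2 and horizontal distance between dial_tip and marker_tip below 0.005 m); the arm keeps its last pose, push and grip.
It fails at once if the shutter is opened beyond three quarters of its travel (62 mm) (value of joint shutter above 0.062 m).
It fails at once if a bystander is shifted by more than 20 mm (distance of any of disc_a, disc_b, disc_c, glaze_jar, cup, brush, bowl from where it was at the start of the episode above 0.02 m).
It also fails if it takes over 58 s, if anything falls off the work surface, if the arm or the gripper's body presses on something with over 40 N, if the wrist force passes 120 N, or if a joint passes its speed limit or range.

## Working session

There is one attempt and no reset: what is moved stays moved. The work goes in short steps, Python scripts to look and compute and a tool call to move; the robot and the scene stay as the last step left them, time stands still between calls to the robot, and variables do not carry over. Pictures are saved under pics/ and viewed, at most 10 in all, crops included, and the job is handed in when it is done.

Besides the shell and the picture viewer there is one more tool, called after "Call:" as a command line: name --argument value ..., lists and objects as JSON in quotes. jog_arm: Moves the arm, as the interface text tells. Its arguments: {"type":"object","properties":{"steps":{"type":"array","items":{"type":"object","properties":{"slide":{"type":"array","items":{"type":"number"}},"angular":{"type":"array","items":{"type":"number"}}}}},"jaw":{"type":"number"},"squeeze":{"type":"number"}},"required":["steps"]}

```bash
mkdir -p pics; cat > h.py <<'E'
import numpy as np, cv2
from workcell import get_obs, camera
def snap(n,f=None):
    c=camera(n)
    if f: cv2.imwrite('pics/'+f,c['pixels'][:,:,::-1])
    return c
def ray(c,u,v,z):
    R=cv2.Rodrigues(np.array(c['rvec'],float))[0]; t=np.array(c['tvec'],float).ravel()
    o=-R.T@t; d=R.T@np.array([(u-c['cx'])/c['fx'],(v-c['cy'])/c['fy'],1])
    return o+d*(z-o[2])/d[2]
def proj(c,P):
    R=cv2.Rodrigues(np.array(c['rvec'],float))[0]; p=R@np.array(P,float)+np.array(c['tvec'],float).ravel()
    return c['fx']*p[0]/p[2]+c['cx'],c['fy']*p[1]/p[2]+c['cy']
def blobs(c,lo,hi,amin=8):
    h=cv2.cvtColor(c['pixels'],cv2.COLOR_RGB2HSV); m=cv2.inRange(h,lo,hi)
    n,l,s,ce=cv2.connectedComponentsWithStats(m)
    return [(ce[i].round(1).tolist(),s[i].tolist()) for i in range(1,n) if s[i][4]>=amin]
E
python3 - <<'E'
from h import *
import pickle
c=snap('top','top0.png');d=snap('scene','scene0.png')
pickle.dump((c,d),open('c0.pkl','wb'))
for n,k in(('top',c),('scene',d)):
    R=cv2.Rodrigues(np.array(k['rvec'],float))[0];print(n,(-R.T@np.array(k['tvec']).ravel()).round(),k['fx'])
    print('red',blobs(k,(0,150,90),(6,255,255)));print('or',blobs(k,(7,150,120),(20,255,255),20))
o=get_obs();print(o['tcp_rot'],o['t'])
E
```

```text
top [ 317.  -20. 1699.] 485.447338017461
red []
or [([15.2, 118.7], [0, 73, 27, 85, 421]), ([210.9, 217.3], [209, 213, 5, 9, 36])]
scene [1120.  942.  834.] 401.43353875276324
red []
or [([292.9, 219.7], [286, 216, 15, 9, 27]), ([313.2, 229.5], [310, 222, 8, 16, 102])]
[-2.79031771e-04 -2.25359801e-01  9.74275115e-01  9.39546001e-04] 0.1
```

View pics/top0.png

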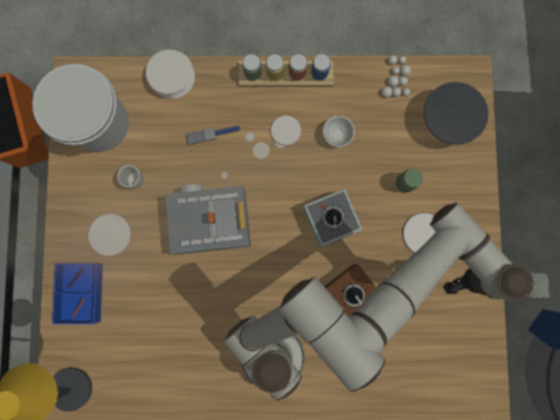

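View pics/scene0.png

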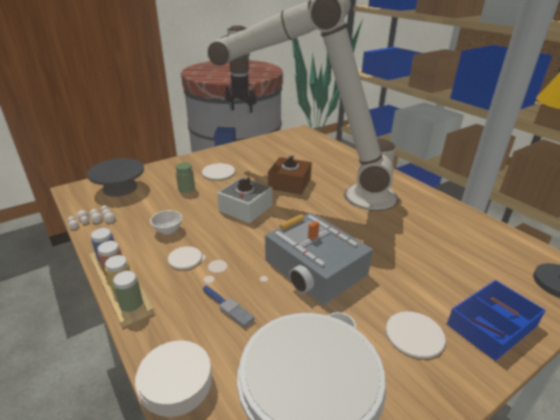

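The top view shows the white controller with its dial near (333,217) and a reddish marker near (323,208). The extractor is around (208,220), with its handle at (211,217) and barrel at (241,215), so it opens to the image's left (+y). The scene view agrees, and the brown decoy is separate.

```bash
python3 - <<'E'
from h import *
import pickle
c,d=pickle.load(open('c0.pkl','rb'))
p=c['pixels'][:,:,::-1]
a=cv2.resize(p[180:260,295:375],(400,400),interpolation=cv2.INTER_CUBIC);b=cv2.resize(p[180:260,165:251],(400,400),interpolation=cv2.INTER_CUBIC)
cv2.imwrite('pics/crop0.png',np.hstack([a,b]))
print('dial',ray(c,332.5,217,122).round(),'handle',ray(c,210.9,217.3,155).round())
m=cv2.inRange(cv2.cvtColor(c['pixels'],cv2.COLOR_RGB2HSV),(0,90,50),(12,255,255));m[:195]=0;m[235:]=0;m[:,:300]=0;m[:,360:]=0
print(np.argwhere(m)[:,::-1].mean(0),m.sum()//255)
h=proj(d,ray(c,210.9,217.3,155));print(h)
# extractor top outline
g=p.astype(int); q=ray
for u,v in((165,194),(246,187),(250,246),(172,253)): print(q(c,u,v,100).round())
E
```

```text
dial [ 466. -199.  122.] handle [463. 193. 155.]
[322.30769231 206.15384615] 13
(np.float64(313.7471783257783), np.float64(223.48630002563118))
[546. 355. 100.]
[569.  85. 100.]
[373.  71. 100.]
[351. 327. 100.]
```

View pics/crop0.png

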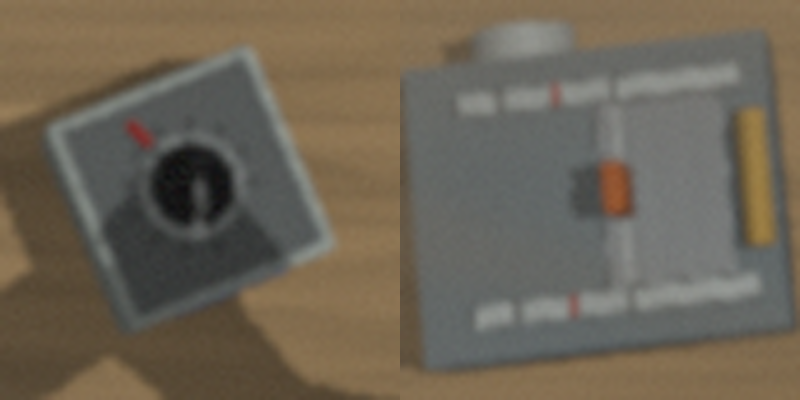

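The crop shows the pointer at about (200,220) against a dial centre of (192,185), so it points down the image. The red marker is at the upper left (140,135), about 2.5 rad away clockwise. In the right half, the handle is at the shut position and the red half lines are to its left (+y).

Call:
jog_arm --steps '[{"slide":[-33,24,0]},{"slide":[-33,24,0]},{"slide":[-33,24,0]},{"slide":[-33,24,0]},{"slide":[-33,24,0]},{"slide":[-33,24,0]},{"slide":[-33,24,0]},{"slide":[-33,24,0]},{"slide":[-33,24,0]},{"slide":[-33,24,0]}]' --jaw 60

```text
validation failed for argument at $.st...
```

Call:
jog_arm --steps '[{"angular":[0,0,-0.145]},{"angular":[0,0,-0.145]},{"angular":[0,0,-0.145]},{"angular":[0,0,-0.145]},{"angular":[0,0,-0.145]},{"angular":[0,0,-0.145]},{"angular":[0,0,-0.145]},{"angular":[0,0,-0.145]},{"angular":[0,0,-0.145]},{"angular":[0,0,-0.145]}]'

```text
validation failed for argument at $.st...
```

Call:
jog_arm --steps '[{"angular":[0,0,-0.145]},{"angular":[0,0,-0.145]},{"angular":[0,0,-0.145]},{"angular":[0,0,-0.145]},{"angular":[0,0,-0.145]},{"angular":[0,0,-0.145]},{"angular":[0,0,-0.145]},{"angular":[0,0,-0.145]},{"angular":[0,0,-0.145]},{"slide":[0,0,0]}]'

```text
validation failed for argument at $.st...
```

```bash
python3 - <<'E'
from h import *
import pickle
c=snap('wrist','w1.png');o=get_obs();pickle.dump((c,o),open('c1.pkl','wb'))
print(o['t'],o['tcp_pos'],o['tcp_rot'],o['joint_positions'])
R=cv2.Rodrigues(np.array(c['rvec'],float))[0];print((-R.T@np.array(c['tvec']).ravel()).round(),R.round(2),c['fx'])
print(proj(c,(466,-199,129)))
print('red',blobs(c,(0,120,60),(8,255,255),30))
E
```

```text
0.15 [ 274.53569399 -561.31585843  403.87494371] [-2.36075071e-04 -2.25410946e-01  9.74263422e-01  7.96038756e-04] [-8.57367570e-01  3.85385939e-01  6.95449797e-03 -3.50889142e-04
 -1.19399315e+00 -2.58569587e-01]
[ 201. -597.  373.] [[-0.44  0.9   0.  ]
 [ 0.85  0.42  0.32]
 [ 0.28  0.14 -0.95]] 349.8140543563815
(np.float64(511.94355436468777), np.float64(512.4805737532137))
red []
```

View pics/w1.png

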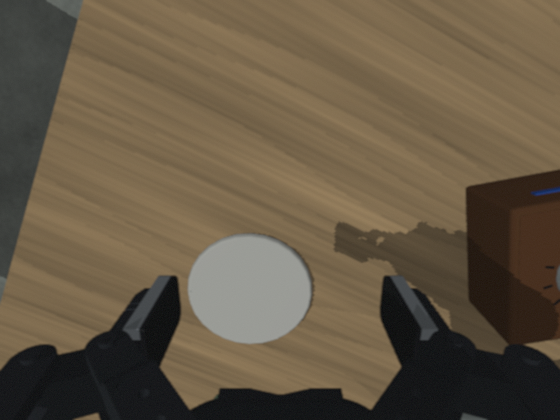

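The moves were refused because each row needs both fields, so this is only the wrist view from the start pose, showing disc_c and the brown decoy. I'll resend with complete rows.

Call:
jog_arm --steps '[{"slide":[-33,24,0],"angular":[0,0,0]},{"slide":[-33,24,0],"angular":[0,0,0]},{"slide":[-33,24,0],"angular":[0,0,0]},{"slide":[-33,24,0],"angular":[0,0,0]},{"slide":[-33,24,0],"angular":[0,0,0]},{"slide":[-33,24,0],"angular":[0,0,0]},{"slide":[-33,24,0],"angular":[0,0,0]},{"slide":[-33,24,0],"angular":[0,0,0]},{"slide":[-33,24,0],"angular":[0,0,0]},{"slide":[-33,24,0],"angular":[0,0,0]}]' --jaw 60 --squeeze 40

```text
t: 1.15
tcp_pos: [465.9, -199.2, 404.7]
tcp_rot: [-0.0, -0.225, 0.974, 0.0]
force: [0.4, -0.6, -0.2]
gripper_width: 60.1
grip_force: 0.0
```

Call:
jog_arm --steps '[{"slide":[0,0,0],"angular":[0,0,-0.145]},{"slide":[0,0,0],"angular":[0,0,-0.145]},{"slide":[0,0,0],"angular":[0,0,-0.145]},{"slide":[0,0,0],"angular":[0,0,-0.145]},{"slide":[0,0,0],"angular":[0,0,-0.145]},{"slide":[0,0,0],"angular":[0,0,-0.145]},{"slide":[0,0,0],"angular":[0,0,-0.145]},{"slide":[0,0,0],"angular":[0,0,-0.145]},{"slide":[0,0,0],"angular":[0,0,-0.145]},{"slide":[0,0,0],"angular":[0,0,-0.145]}]'

```text
t: 2.15
tcp_pos: [465.5, -200.8, 404.4]
tcp_rot: [0.0, 0.817, -0.577, -0.0]
force: [-0.2, -0.1, 0.9]
gripper_width: 60.3
grip_force: 0.0
```

Call:
jog_arm --steps '[{"slide":[0,0,0],"angular":[0,0,-0.145]},{"slide":[0,0,0],"angular":[0,0,-0.145]},{"slide":[0,0,0],"angular":[0,0,-0.145]},{"slide":[0,0,0],"angular":[0,0,-0.145]},{"slide":[0,0,0],"angular":[0,0,-0.145]},{"slide":[0,0,0],"angular":[0,0,-0.145]},{"slide":[0,0,0],"angular":[0,0,-0.145]},{"slide":[0,0,0],"angular":[0,0,-0.145]},{"slide":[0,0,0],"angular":[0,0,-0.145]},{"slide":[0,0,0],"angular":[0,0,0]}]'

```text
t: 3.15
tcp_pos: [465.5, -200.9, 404.5]
tcp_rot: [-0.0, 0.999, 0.034, -0.0]
force: [0.6, -0.6, -0.6]
gripper_width: 60.2
grip_force: 0.0
```

```bash
python3 - <<'E'
from h import *
import pickle
c=snap('wrist','w2.png');o=get_obs();pickle.dump((c,o),open('c1.pkl','wb'))
print(o['t'],o['tcp_pos'],o['tcp_rot'],o['joint_positions'])
R=cv2.Rodrigues(np.array(c['rvec'],float))[0];print((-R.T@np.array(c['tvec']).ravel()).round(),c['fx'])
print(proj(c,(466,-199,129)))
print('red',blobs(c,(0,120,60),(8,255,255),30))
E
```

```text
3.2 [ 465.48315688 -200.84075403  404.48565162] [-1.01173384e-04  9.99466801e-01  3.26501948e-02 -2.61502364e-04] [-8.66932735e-02  1.83740064e-01 -2.76064360e-01 -1.54661120e-04
 -1.11153528e+00  1.72287020e+00]
[ 546. -195.  373.] 349.8140543563815
(np.float64(277.954049970296), np.float64(206.09625189521412))
red [([244.7, 140.9], [234, 130, 22, 23, 227])]
```

View pics/w2.png

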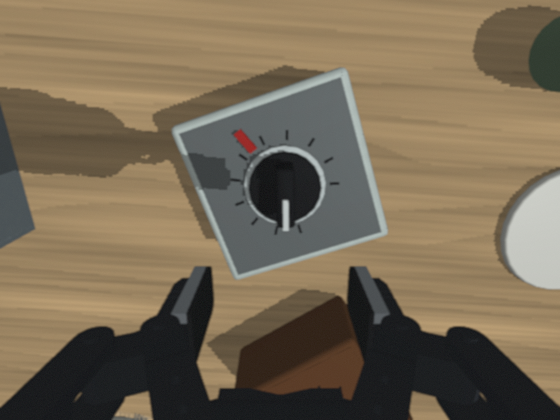

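The wrist view shows the dial ring from about (244,145) to (326,226). The pointer line runs from (285,200) to its tip at (286,231), and the red marker's inner end is at about (253,151).

```bash
cat >> h.py <<'E'
def dial(c,box=None):
    h=cv2.cvtColor(c['pixels'],cv2.COLOR_RGB2HSV)
    m=((h[...,0]<9)&(h[...,1]>120)&(h[...,2]>60)).astype(np.uint8)
    n,l,s,ce=cv2.connectedComponentsWithStats(m); i=1+np.argmax(s[1:,4])
    P=np.array([ray(c,x,y,90)[:2] for y,x in np.argwhere(l==i)])
    return P
E
python3 - <<'E'
from h import *
import pickle
c,o=pickle.load(open('c1.pkl','rb'))
g=cv2.cvtColor(c['pixels'],cv2.COLOR_RGB2GRAY)
# controller's top outline -> corner rays z=85
for u,v in((174,130),(345,70),(386,233),(238,277)): print(ray(c,u,v,85).round(1))
C=np.mean([ray(c,u,v,85) for u,v in((174,130),(345,70),(386,233),(238,277))],0);print('C',C)
# grey/white ring bounds
ring=[ray(c,u,v,99)[:2] for u,v in((244,185),(326,185))];print('ring x',ring)
ring=[ray(c,u,v,99)[:2] for u,v in((285,145.5),)];print(ring)
m=(g>150).astype(np.uint8);m[:195]=0;m[235:]=0;m[:,:270]=0;m[:,300:]=0
ys,xs=np.nonzero(m);print('white',xs.min(),xs.max(),ys.min(),ys.max(),[(int(y),round(xs[ys==y].mean(),1)) for y in np.unique(ys)][::3])
P=dial(c);mc=P.mean(0);r=mc-C[:2];print('marker',mc,np.hypot(*r),np.arctan2(r[1],r[0]))
t=ray(c,286,230,99)[:2]-C[:2];print('tip',np.hypot(*t),np.arctan2(t[1],t[0]))
E
```

```text
[ 510.5 -111.5   85. ]
[ 564.8 -243.7   85. ]
[ 433.  -297.3   85. ]
[ 379.7 -167.2   85. ]
C [ 471.99257673 -204.91313415   85.        ]
ring x [array([ 472.20898797, -170.85170773]), array([ 476.7505561 , -237.04330725])]
[array([ 506.18872305, -201.64000287])]
white 270 299 201 230 [(201, np.float64(285.0)), (204, np.float64(285.0)), (207, np.float64(285.0)), (210, np.float64(285.0)), (213, np.float64(285.0)), (216, np.float64(285.0)), (219, np.float64(285.5)), (222, np.float64(285.5)), (225, np.float64(285.0)), (228, np.float64(285.5))]
marker [ 506.27959554 -169.33031356] 49.413933057414766 0.8039419765687547
tip 36.669982611420956 -3.0669795677841085
```

Checks agree with the given sizes: the marker centre is at 49 mm radius and the pointer tip at 36.7 mm. The dial axis is at about (472.5,-205) and needs about 2.41 rad clockwise. I'll descend and grip.

Call:
jog_arm --steps '[{"slide":[7,4,20],"angular":[0,0,0]},{"slide":[0,0,20],"angular":[0,0,0]},{"slide":[0,0,20],"angular":[0,0,0]},{"slide":[0,0,20],"angular":[0,0,0]},{"slide":[0,0,20],"angular":[0,0,0]},{"slide":[0,0,15],"angular":[0,0,0]},{"slide":[0,0,12],"angular":[0,0,0]},{"slide":[0,0,0],"angular":[0,0,0]}]'

```text
t: 4.0
tcp_pos: [472.4, -204.3, 276.1]
tcp_rot: [-0.0, 0.999, 0.033, -0.002]
force: [0.2, 0.3, 0.5]
gripper_width: 60.1
grip_force: 0.0
```

Call:
jog_arm --steps '[{"slide":[0,0,0],"angular":[0,0,0]},{"slide":[0,0,0],"angular":[0,0,0]},{"slide":[0,0,0],"angular":[0,0,0]},{"slide":[0,0,0],"angular":[0,0,0]},{"slide":[0,0,0],"angular":[0,0,0]},{"slide":[0,0,0],"angular":[0,0,0]},{"slide":[0,0,0],"angular":[0,0,0]},{"slide":[0,0,0],"angular":[0,0,0]}]' --jaw 0 --squeeze 20

```text
t: 4.8
tcp_pos: [473.2, -204.1, 278.6]
tcp_rot: [0.0, 0.999, 0.034, 0.001]
force: [-1.3, 4.1, 5.3]
gripper_width: 13.8
grip_force: 24.0
```

Call:
jog_arm --steps '[{"slide":[0,0,0],"angular":[0,0,0.12]},{"slide":[0,0,0],"angular":[0,0,0.12]},{"slide":[0,0,0],"angular":[0,0,0.12]},{"slide":[0,0,0],"angular":[0,0,0.12]},{"slide":[0,0,0],"angular":[0,0,0.12]},{"slide":[0,0,0],"angular":[0,0,0.12]},{"slide":[0,0,0],"angular":[0,0,0.12]},{"slide":[0,0,0],"angular":[0,0,0.12]},{"slide":[0,0,0],"angular":[0,0,0.12]},{"slide":[0,0,0],"angular":[0,0,0.12]}]'

```text
t: 5.8
tcp_pos: [472.7, -205.0, 278.6]
tcp_rot: [0.001, 0.843, -0.538, 0.0]
force: [-1.8, -2.5, 5.9]
gripper_width: 13.5
grip_force: 24.2
```

Call:
jog_arm --steps '[{"slide":[0,0,0],"angular":[0,0,0.12]},{"slide":[0,0,0],"angular":[0,0,0.12]},{"slide":[0,0,0],"angular":[0,0,0.12]},{"slide":[0,0,0],"angular":[0,0,0.12]},{"slide":[0,0,0],"angular":[0,0,0.12]},{"slide":[0,0,0],"angular":[0,0,0.12]},{"slide":[0,0,0],"angular":[0,0,0.12]},{"slide":[0,0,0],"angular":[0,0,0.12]},{"slide":[0,0,0],"angular":[0,0,0.12]},{"slide":[0,0,0],"angular":[0,0,0.12]}]'

```text
t: 6.8
tcp_pos: [471.8, -204.9, 278.6]
tcp_rot: [-0.002, -0.392, 0.92, 0.0]
force: [-5.0, 0.1, 9.2]
gripper_width: 13.8
grip_force: 24.6
```

Call:
jog_arm --steps '[{"slide":[0,0,0],"angular":[0,0,0.01]},{"slide":[0,0,0],"angular":[0,0,0]},{"slide":[0,0,0],"angular":[0,0,0]},{"slide":[0,0,0],"angular":[0,0,0]}]'

```text
t: 7.2
tcp_pos: [471.8, -204.9, 278.6]
tcp_rot: [-0.002, -0.389, 0.921, 0.0]
force: [-4.5, -0.4, 8.4]
gripper_width: 13.5
grip_force: 24.4
```

```bash
python3 - <<'E'
from h import *
import pickle
c=snap('wrist','w3.png');o=get_obs();pickle.dump((c,o),open('c3.pkl','wb'))
print(o['t'],o['tcp_pos'],o['tcp_rot'],o['force'],o['gripper_width'],o['joint_positions'][5])
P=dial(c);print(P.mean(0),P.min(0),P.max(0),len(P))
E
```

```text
7.25 [ 471.79200643 -204.87954008  278.58234077] [-1.66711482e-03 -3.89324207e-01  9.21099246e-01  2.48878852e-04] [-4.90138459 -0.14427938  8.53161746] 13.396512047542426 -0.6785981786605675
[ 513.04329628 -164.2623223 ] [ 510.40281526 -167.55106378] [ 515.23550442 -160.88124414] 45
```

View pics/w3.png

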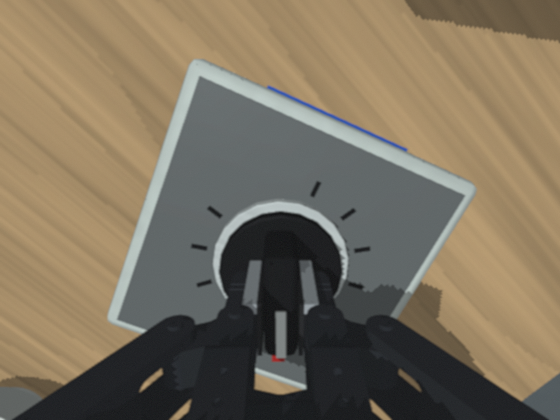

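The pointer line runs from (281,312) down to about (281,355), and the red marker just shows below it at (277,358), so they look aligned. I'll release, rise and check.

Call:
jog_arm --steps '[{"slide":[0,0,0],"angular":[0,0,0]},{"slide":[0,0,0],"angular":[0,0,0]},{"slide":[0,0,0],"angular":[0,0,0]},{"slide":[0,0,0],"angular":[0,0,0]}]' --jaw 60

```text
t: 7.65
tcp_pos: [472.9, -204.4, 277.5]
tcp_rot: [-0.0, -0.389, 0.921, 0.0]
force: [-0.3, -0.1, 0.4]
gripper_width: 59.9
grip_force: 0.0
```

Call:
jog_arm --steps '[{"slide":[0,0,-20],"angular":[0,0,0]},{"slide":[0,0,-20],"angular":[0,0,0]},{"slide":[0,0,-30],"angular":[0,0,0]},{"slide":[0,0,-30],"angular":[0,0,0]},{"slide":[0,0,-30],"angular":[0,0,0]},{"slide":[0,0,0],"angular":[0,0,0]}]'

```text
t: 8.25
tcp_pos: [473.8, -204.7, 412.3]
tcp_rot: [0.004, -0.39, 0.921, -0.003]
force: [0.5, 1.7, 0.1]
gripper_width: 59.9
grip_force: 0.0
```

```bash
python3 - <<'E'
from h import *
import pickle
c=snap('wrist','w4.png');o=get_obs();pickle.dump((c,o),open('c4.pkl','wb'))
print(o['t'],o['tcp_pos'],o['tcp_rot'])
P=dial(c);r=P.mean(0)-[472,-205];print(P.mean(0),np.hypot(*r),np.arctan2(r[1],r[0]))
u,v=proj(c,(472,-205,110));print(u,v)
cv2.imwrite('pics/w4c.png',cv2.resize(c['pixels'][int(v)-70:int(v)+70,int(u)-80:int(u)+80,::-1],(640,560),interpolation=cv2.INTER_CUBIC));print(int(u)-80,int(v)-70)
E
```

```text
8.3 [ 473.15503672 -204.40510416  409.72396454] [ 0.00213543 -0.3893946   0.92106769 -0.00125961]
[ 506.59825983 -168.83317836] 50.050759943086646 0.8075602941906729
283.4175641276403 194.7808838528009
203 124
```

View pics/w4c.png

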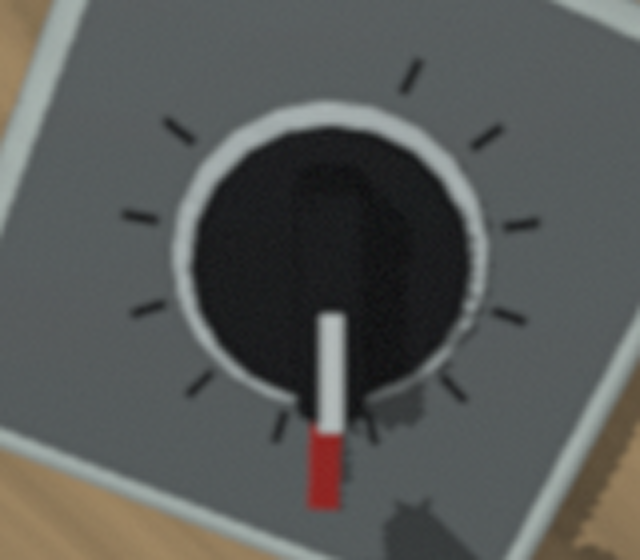

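From above, the ring centre is at (330,258), the pointer tip at (332,433) and the marker's inner end at (327,428). That is about 1 mm off, so the dial is set. Next is the extractor.

Call:
jog_arm --steps '[{"slide":[-28,28,0],"angular":[0,0,0]},{"slide":[-28,28,0],"angular":[0,0,0]},{"slide":[-28,28,0],"angular":[0,0,0]},{"slide":[-28,28,0],"angular":[0,0,0]},{"slide":[-28,28,0],"angular":[0,0,0]},{"slide":[-28,28,0],"angular":[0,0,0]},{"slide":[-28,28,0],"angular":[0,0,0]},{"slide":[-28,28,0],"angular":[0,0,0]},{"slide":[-28,28,0],"angular":[0,0,0]},{"slide":[-28,28,0],"angular":[0,0,0]}]'

```text
t: 9.3
tcp_pos: [466.6, 193.1, 406.3]
tcp_rot: [-0.001, -0.389, 0.921, -0.0]
force: [0.1, 0.2, -0.3]
gripper_width: 60.1
grip_force: 0.0
```

Call:
jog_arm --steps '[{"slide":[0,0,0],"angular":[0,0,0.12]},{"slide":[0,0,0],"angular":[0,0,0.12]},{"slide":[0,0,0],"angular":[0,0,0.12]},{"slide":[0,0,0],"angular":[0,0,0.12]},{"slide":[0,0,0],"angular":[0,0,0.12]},{"slide":[0,0,0],"angular":[0,0,0.11]},{"slide":[0,0,0],"angular":[0,0,0]},{"slide":[0,0,0],"angular":[0,0,0]}]'

```text
t: 10.1
tcp_pos: [467.0, 191.5, 406.7]
tcp_rot: [-0.001, -0.046, 0.999, -0.0]
force: [-0.3, 0.1, 0.1]
gripper_width: 59.9
grip_force: 0.0
```

```bash
python3 - <<'E'
from h import *
import pickle
c=snap('wrist','w5.png');o=get_obs();pickle.dump((c,o),open('c5.pkl','wb'))
print(o['t'],o['tcp_pos'],o['tcp_rot'],o['joint_positions'])
b=blobs(c,(0,130,70),(20,255,255),15);print(b)
R=cv2.Rodrigues(np.array(c['rvec'],float))[0];print((-R.T@np.array(c['tvec']).ravel()).round())
print(proj(c,(463,193,155)))
E
```

```text
10.15 [467.07301379 191.52452169 406.96237254] [-6.04089099e-04 -4.58213868e-02  9.98949404e-01 -3.50960348e-04] [ 7.11183523e-01  1.78167425e-01 -2.76566881e-01 -2.15401973e-04
 -1.11744583e+00 -2.19021048e+00]
[([338.9, 107.3], [337, 98, 5, 20, 93]), ([156.9, 173.9], [145, 146, 31, 53, 358]), ([163.6, 157.3], [158, 148, 13, 21, 76]), ([167.2, 172.1], [162, 168, 13, 8, 29]), ([285.6, 210.8], [275, 180, 23, 62, 1299]), ([154.3, 198.7], [151, 196, 7, 8, 25]), ([169.6, 199.9], [167, 196, 7, 9, 18]), ([175.6, 204.3], [172, 200, 7, 10, 19]), ([165.1, 226.5], [153, 205, 28, 51, 411]), ([164.0, 254.4], [159, 251, 12, 7, 29]), ([332.6, 277.8], [331, 271, 4, 14, 53])]
[386. 184. 376.]
(np.float64(282.6213055243231), np.float64(215.59702533659816))
```

View pics/w5.png

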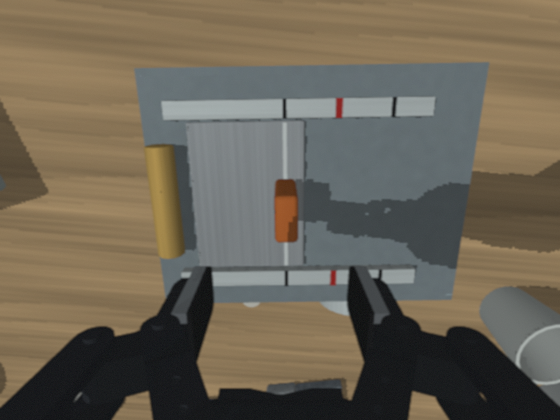

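The wrist view shows the handle's top face at about (275–297, 197–242). The shut lines are at (285,107) and (287,277), and the red half lines at (339,107) and (333,278), with the shutter opening to the image's right.

```bash
python3 - <<'E'
from h import *
import pickle
c,o=pickle.load(open('c5.pkl','rb'))
print('top',ray(c,286,219.5,157).round(1),[ray(c,*p,157).round(1)[:2].tolist() for p in((275,219),(297,219),(286,197),(286,242))])
L=np.array([ray(c,u,v,110)[:2] for u,v in((285,107.3),(287,277.8),(338.9,107.3),(332.6,277.8))])
print(L,L[2:]-L[:2],'mid shut',L[:2].mean(0))
d=L[2:].mean(0)-L[:2].mean(0);n=L[1]-L[0]+L[3]-L[2];print(np.hypot(*d),np.degrees(np.arctan2(d[1],d[0])),np.degrees(np.arctan2(n[1],n[0])))
q=o['tcp_rot'];print('y head',np.degrees(2*np.arctan2(q[2],q[1]))-90)
E
```

```text
top [464.8 195.4 157. ] [[465.2, 188.1], [463.8, 202.7], [449.3, 193.9], [481.0, 197.0]]
[[395.11218746 188.62179172]
 [534.64327374 203.8980501 ]
 [391.48118967 227.83076414]
 [531.04302558 242.77690761]] [[-3.63099779 39.20897242]
 [-3.60024816 38.87885751]] mid shut [464.8777306  196.25992091]
39.210968175130965 95.29072964329445 6.180360337382837
y head 95.25258458140704
```

Call:
jog_arm --steps '[{"slide":[2,4,20],"angular":[0,0,0]},{"slide":[0,0,20],"angular":[0,0,0]},{"slide":[0,0,20],"angular":[0,0,0]},{"slide":[0,0,20],"angular":[0,0,0]},{"slide":[0,0,20],"angular":[0,0,0]},{"slide":[0,0,15],"angular":[0,0,0]},{"slide":[0,0,0],"angular":[0,0,0]},{"slide":[0,0,0],"angular":[0,0,0]}]'

```text
t: 10.95
tcp_pos: [465.0, 195.5, 292.8]
tcp_rot: [-0.0, -0.045, 0.999, -0.0]
force: [1.2, -0.3, -0.4]
gripper_width: 59.8
grip_force: 0.0
```

Call:
jog_arm --steps '[{"slide":[0,0,0],"angular":[0,0,0]},{"slide":[0,0,0],"angular":[0,0,0]},{"slide":[0,0,0],"angular":[0,0,0]},{"slide":[0,0,0],"angular":[0,0,0]},{"slide":[0,0,0],"angular":[0,0,0]},{"slide":[0,0,0],"angular":[0,0,0]},{"slide":[0,0,0],"angular":[0,0,0]}]' --jaw 0 --squeeze 60

```text
t: 11.65
tcp_pos: [465.0, 195.2, 293.5]
tcp_rot: [0.0, -0.046, 0.999, -0.0]
force: [-1.0, -2.3, 6.0]
gripper_width: 15.1
grip_force: 59.1
```

Call:
jog_arm --steps '[{"slide":[0,4,0],"angular":[0,0,0]},{"slide":[0,5,0],"angular":[0,0,0]},{"slide":[0,5,0],"angular":[0,0,0]},{"slide":[0,5,0],"angular":[0,0,0]},{"slide":[0,5,0],"angular":[0,0,0]},{"slide":[0,5,0],"angular":[0,0,0]},{"slide":[0,5,0],"angular":[0,0,0]},{"slide":[0,4,0],"angular":[0,0,0]},{"slide":[0,2,0],"angular":[0,0,0]},{"slide":[0,0,0],"angular":[0,0,0]}]'

```text
t: 12.65
tcp_pos: [461.1, 233.9, 293.5]
tcp_rot: [-0.001, -0.046, 0.999, -0.002]
force: [-0.8, -9.3, 7.4]
gripper_width: 15.2
grip_force: 59.6
```

```bash
python3 - <<'E'
from h import *
import pickle
c=snap('wrist','w6.png');o=get_obs();pickle.dump((c,o),open('c6.pkl','wb'))
print(o['t'],o['tcp_pos'],o['tcp_rot'],o['force'],o['gripper_width'],o['grip_force'])
E
```

```text
12.7 [461.10485795 233.86307429 293.55345546] [-5.05266056e-04 -4.55567513e-02  9.98960102e-01 -1.74409581e-03] [ 0.07407658 -8.64894579  8.47448786] 14.923974432460518 59.629225730895996
```

View pics/w6.png

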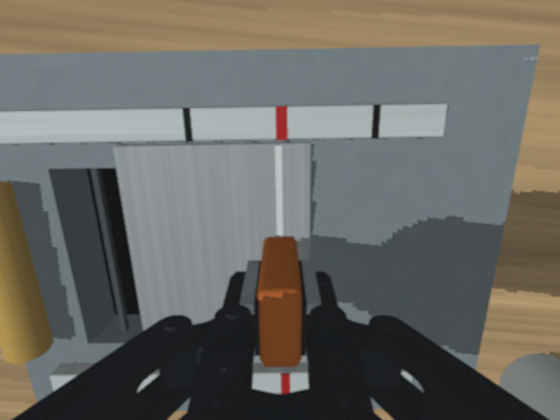

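The white line on the shutter is at (279,150) and the red half line at (281,120). They are within about 1 mm, and the force of about 9 N matches half travel. I'll hold.

Call:
jog_arm --steps '[{"slide":[0,1,0],"angular":[0,0,0]},{"slide":[0,0,0],"angular":[0,0,0]},{"slide":[0,0,0],"angular":[0,0,0]},{"slide":[0,0,0],"angular":[0,0,0]},{"slide":[0,0,0],"angular":[0,0,0]},{"slide":[0,0,0],"angular":[0,0,0]},{"slide":[0,0,0],"angular":[0,0,0]},{"slide":[0,0,0],"angular":[0,0,0]},{"slide":[0,0,0],"angular":[0,0,0]},{"slide":[0,0,0],"angular":[0,0,0]}]'

```text
t: 13.7
tcp_pos: [461.1, 234.6, 293.5]
tcp_rot: [-0.001, -0.045, 0.999, -0.002]
force: [-0.6, -9.1, 9.2]
gripper_width: 15.3
grip_force: 59.6
```

Call:
jog_arm --steps '[{"slide":[0,0,0],"angular":[0,0,0]},{"slide":[0,0,0],"angular":[0,0,0]},{"slide":[0,0,0],"angular":[0,0,0]},{"slide":[0,0,0],"angular":[0,0,0]},{"slide":[0,0,0],"angular":[0,0,0]},{"slide":[0,0,0],"angular":[0,0,0]},{"slide":[0,0,0],"angular":[0,0,0]},{"slide":[0,0,0],"angular":[0,0,0]},{"slide":[0,0,0],"angular":[0,0,0]},{"slide":[0,0,0],"angular":[0,0,0]}]'

```text
t: 14.7
tcp_pos: [461.1, 234.7, 293.6]
tcp_rot: [-0.001, -0.045, 0.999, -0.002]
force: [0.0, -8.1, 7.3]
gripper_width: 15.9
grip_force: 59.6
```

Call:
jog_arm --steps '[{"slide":[0,0,0],"angular":[0,0,0]},{"slide":[0,0,0],"angular":[0,0,0]},{"slide":[0,0,0],"angular":[0,0,0]},{"slide":[0,0,0],"angular":[0,0,0]},{"slide":[0,0,0],"angular":[0,0,0]},{"slide":[0,0,0],"angular":[0,0,0]},{"slide":[0,0,0],"angular":[0,0,0]},{"slide":[0,0,0],"angular":[0,0,0]},{"slide":[0,0,0],"angular":[0,0,0]},{"slide":[0,0,0],"angular":[0,0,0]}]'

```text
t: 15.7
tcp_pos: [461.0, 234.6, 293.5]
tcp_rot: [-0.001, -0.045, 0.999, -0.002]
force: [-0.6, -8.2, 8.4]
gripper_width: 15.4
grip_force: 59.6
```

```bash
python3 -c "
from workcell import *
o=get_obs();print(o['tcp_pos'],o['force'],o['grip_force']);print(finish_job())"
```

```text
[461.03550225 234.63379098 293.53230869] [-0.61364443 -8.19750297  8.42909817] 59.648780822753906
the job is handed in; nothing more can be done
None
```

I set the dial to within about 1 mm of the red marker, held the shutter steady at about half travel (roughly 39–40 mm) for 3 s, and handed the job in still gripping it; no verdict was returned.

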